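# Switch the dust extraction from the bandsaw to the disc sander

### The arm

A 7-joint arm with a two-finger parallel gripper is mounted at the origin on the work surface. World frame = base frame: x ahead of the robot, y to its left, z up, the work surface at z = 0. Lengths are in m, angles in rad, forces in N, time in s.
With the tool pointing down it reaches from about 0.425 to 0.95 m from the base axis. Payload 4.7 kg.
Tool frame: the origin (TCP) lies between the finger pads; the fingertips stand 25 mm ahead of it and the grasp point (between the pads) lies 6 mm ahead of it; z points along the fingers, y is the line along which they close (so a half turn about z gives the same grasp; the last joint's range is limited). The gripper opens to 85 mm and grips with 20 to 120 N. Pads are 22 mm wide; open, the fingers measure 114 mm over their backs; the gripper's body (76 mm by 85 mm) begins 54 mm behind the grasp point. The pads swing forward as they close: fully open they stand 13 mm farther back than shut.
Start: joints at [-1.316, 0.469, -0.049, 1.532, 0.024, 1.141, -0.082], TCP at [0.189, 0.648, 0.256] pointing down, gripper open.
Joint ranges: [-2.59, 2.59], [-0.33, 1.99], [-1.39, 1.29], [0.1, 2.45], [-1.04, 4.18], [0.21, 1.99], [-2.66, 2.66]. Speed limits (rad/s): [2.57, 2.57, 3.14, 3.14, 3.14, 3.14, 3.14].

### API

Orientations are given as a 3x3 rotation matrix whose columns are the frame's x, y, z axes.
In Python, from rig import * gives the robot as it stands. Calls block until the motion is done:
- movep(position, orientation): joint-space move of the TCP to a pose.
- move_l(position, attitude=None, feed=0.15, until_force=None): straight line of the TCP; attitude=None keeps the orientation; feed is the mean speed in m/s. With until_force (N) it stops when the force on the tool has changed by that much, and returns True; else False.
- move_joints(angles): joint-space move.
- command_gripper(opening, newtons=None): finger opening in m; newtons is the grip in N (None keeps the last); returns when the fingers have stopped.
- sleep(seconds).
- inverse_kinematics(position, orientation): joint angles nearest the present ones, or None.
- sense(): the state.
- camera(name): name is "scene" or "side" or "wrist"; returns (picture, depth): 420x560x3 uint8, red, green, blue; 420x560 float32, m along the optical axis (not along the pixel's ray), 0 where there is no reading.
- camera_params(name): a dict with "K" (3x3 intrinsics, pixels), "position" and "rotation" of the camera in the world; the wrist camera has in their place "tool_from_camera" (4x4, takes a point from camera to tool coordinates, whose origin is the TCP and whose axes are the flange's). Camera axes: x right, y down, z forward; pixel columns grow to the right and rows downward; lengths in m; the calibration is good to about 2 mm. A picture is of the moment at which its call begins: read the wrist's pose just before it. camera_params takes no time and is no camera call.
A pose or a line that the arm cannot do raises Unreachable and nothing moves.
- finish_job(): hands the job in; it is judged then, once.
The state is a dict: "time_s": time; "joint_pos": joint angles; "qd": joint speeds; "joint_efforts": joint torques, N m; "position": TCP position; "tcp_rot": TCP orientation; "wrist_force": force on the tool from outside, world axes, zero at the start; "ft_torque": the same for the moment, N m; "finger_gap": finger opening in m; "gripper_force": force on a finger pad.
Only numpy, scipy, OpenCV 4.12 (cv2) and the standard library are available. Lean on these libraries where they do the work, as an engineer would, in place of code of your own. Each camera call takes 0.05 s, during which the arm holds its last target. There are 200 camera calls.

### The job

Bandsaw work is over and the disc sander is next, so switch the running dust extraction over: hook a fingertip behind the upturned lip of the sander's gate slide (green) and draw it out until it is fully open, and only then push the bandsaw's slide (blue) fully shut with a fingertip, so that the fan always has an open duct. Do not pinch the lips between the fingers, leave the router table's slide (yellow) shut, and leave the things lying on the bench where they are.

Things in the scene. Friction and masses are not known exactly. Their poses are not given: they have to be found in the camera images.
- sander_gate: disc sander's extraction riser with the green slide: upright pipe 65 mm wide (collar 74), cast gate frame 100 mm wide at heights 78 to 102.5 mm, elbow above (top 198 mm), ribbed hose to the back. Origin on the bench on the pipe axis, z up; the slide draws out along -x, the hose leaves along +x. Frame front edge at x = -65 mm
- sander_lip (a point): green upturned lip (60 wide, 6 thick, 25 high) at the outer end of the level tang (68 wide, top at height 92.5 mm). Point: centre of the lip's INNER face, height 105 mm; axes as its gate; outer face at x = -6 mm. It rides with the slide: 110 mm from the pipe axis shut (free bay of 45 mm between lip and frame, open above), 178 mm fully open
- sander_slide (a joint): travel of this slide, m: 0 = fully shut (end stop), 0.068 = fully open (end stop). Rubs with 3 to 4 N, no spring, stays where it is left; starts shut or within 4 mm of it
- bandsaw_gate: bandsaw's extraction riser with the blue slide: upright pipe 65 mm wide (collar 74), cast gate frame 100 mm wide at heights 78 to 102.5 mm, elbow above (top 198 mm), ribbed hose to the back. Origin on the bench on the pipe axis, z up; the slide draws out along -x, the hose leaves along +x. Frame front edge at x = -65 mm
- bandsaw_lip (a point): blue upturned lip (60 wide, 6 thick, 25 high) at the outer end of the level tang (68 wide, top at height 92.5 mm). Point: centre of the lip's INNER face, height 105 mm; axes as its gate; outer face at x = -6 mm. It rides with the slide: 110 mm from the pipe axis shut (free bay of 45 mm between lip and frame, open above), 178 mm fully open
- bandsaw_slide (a joint): travel of this slide, m: 0 = fully shut (end stop), 0.068 = fully open (end stop). Rubs with 3 to 4 N, no spring, stays where it is left; starts open
- router_gate: router table's extraction riser with the yellow slide: upright pipe 65 mm wide (collar 74), cast gate frame 100 mm wide at heights 78 to 102.5 mm, elbow above (top 198 mm), ribbed hose to the back. Origin on the bench on the pipe axis, z up; the slide draws out along -x, the hose leaves along +x. Frame front edge at x = -65 mm
- router_lip (a point): yellow upturned lip (60 wide, 6 thick, 25 high) at the outer end of the level tang (68 wide, top at height 92.5 mm). Point: centre of the lip's INNER face, height 105 mm; axes as its gate; outer face at x = -6 mm. It rides with the slide: 110 mm from the pipe axis shut (free bay of 45 mm between lip and frame, open above), 178 mm fully open
- router_slide (a joint): travel of this slide, m: 0 = fully shut (end stop), 0.068 = fully open (end stop). Rubs with 3 to 4 N, no spring, stays where it is left; starts shut and stays so
- sanding_block: cork sanding block with red-brown abrasive under it, 110 x 60 x 37 mm, lying on the bench; origin under its centre; leave alone
- offcut: pale wood offcut, 140 x 50 x 25 mm, lying on the bench; origin under its centre; leave alone
- tape_roll: yellow roll of tape lying flat, 100 mm across, 25 mm high; origin under its centre; leave alone
- battery: black power tool battery, 115 x 72 mm, 54 mm high; origin under its centre; leave alone
- wax_tin: copper-coloured tin, 72 mm across, 55 mm high; origin under its centre; leave alone
- glue_bottle: upright white bottle with a red cap, 60 mm across, 160 mm high; origin under its centre; leave alone
- try_square: try square lying flat: dark wood stock 110 x 22 x 18 mm along x, steel blade 32 mm wide reaching 170 mm to +y; origin under the stock's centre; leave alone

How it is judged:
On the way, in this order (a step that is already met when the one before it is completed fails the run):
1. the green slide is being drawn out by a fingertip behind its lip (contact force between the fingers and sander_slide_c1 above 0.5 N and value of joint sander_slide above 0.02 m).
2. the green slide is fully open (within 5 mm of its stop) (value of joint sander_slide above 0.063 m), for 0.1 s.
3. after that the blue slide is pushed by the outside of its lip (contact force between the fingers and bandsaw_slide_c2 above 0.5 N and value of joint bandsaw_slide below 0.045 m).
4. the blue slide is fully shut (within 4 mm of its stop) (value of joint bandsaw_slide below 0.004 m), for 0.1 s.
At the end, for the whole second after the job is handed in: The green slide is within 5 mm of its open stop (more than 63 mm out), the blue slide and the yellow slide within 4 mm of shut, all slides at rest, and every loose thing on the bench at rest within 20 mm of where it began (value of joint sander_slide above 0.063 m and value of joint each of bandsaw_slide, router_slide below 0.004 m and velocity of joint sander_slide between -0.01 and 0.01 m/s and velocity of joint bandsaw_slide between -0.01 and 0.01 m/s and velocity of joint router_slide between -0.01 and 0.01 m/s and distance of each of sanding_block, offcut, tape_roll, battery, wax_tin, glue_bottle, try_square from where it was at the start of the episode below 0.02 m and linear speed of each of sanding_block, offcut, tape_roll, battery, wax_tin, glue_bottle, try_square below 0.02 m/s); the robot touches nothing.
It fails at once if a slide's lip is pinched (both faces of the green or of the blue lip pressed by the fingers at once) ((contact force between the fingers and sander_slide_c1 above 0.5 N and contact force between the fingers and sander_slide_c2 above 0.5 N) or (contact force between the fingers and bandsaw_slide_c1 above 0.5 N and contact force between the fingers and bandsaw_slide_c2 above 0.5 N)).
It fails at once if the blue slide is pushed in past half way while the green one is still less than half open (the fan is starved) (value of joint each of sander_slide, bandsaw_slide below 0.034 m).
It fails at once if the yellow slide is drawn out by more than 6 mm (value of joint router_slide above 0.006 m).
It fails at once if a loose thing on the bench is moved or lifted by more than 20 mm (distance of any of sanding_block, offcut, tape_roll, battery, wax_tin, glue_bottle, try_square from where it was at the start of the episode above 0.02 m).
It also fails if it takes over 51 s, if anything falls off the work surface, if the arm or the gripper's body presses on something with over 40 N, if the wrist force passes 120 N, or if a joint passes its speed limit or range.

## Working session

There is one attempt and no reset: what is moved stays moved. The work goes in short steps, each a Python script; the robot and the scene stay as the last script left them, time stands still between calls to the robot, and variables do not carry over. Pictures are saved under pics/ and viewed, at most 10 in all, crops included, and the job is handed in when it is done.

```bash
mkdir -p pics
python3 - <<'E'
from rig import *
import cv2, numpy as np
for n in ("scene","side"):
    p,d=camera(n); cv2.imwrite(f"pics/{n}0.png",p[:,:,::-1]); np.savez(f"{n}0.npz",p=p,d=d,**camera_params(n))
    print(camera_params(n))
s=sense(); print(s["time_s"],s["position"],s["tcp_rot"],s["finger_gap"])
E
```

```text
{'K': array([[519.83702494,   0.        , 277.61891451],
       [  0.        , 519.83702494, 211.79956871],
       [  0.        ,   0.        ,   1.        ]]), 'position': array([1.33418506, 0.56472514, 1.21665798]), 'rotation': array([[-0.57245194,  0.61748631, -0.5394529 ],
       [ 0.81985159,  0.44062813, -0.36563674],
       [ 0.01192244, -0.65158078, -0.75848556]])}
{'K': array([[540.45339562,   0.        , 266.02476576],
       [  0.        , 540.45339562, 204.97046345],
       [  0.        ,   0.        ,   1.        ]]), 'position': array([0.45439507, 1.21755182, 1.1472437 ]), 'rotation': array([[-0.99537522, -0.06670185,  0.06913062],
       [-0.09590945,  0.6493058 , -0.75445567],
       [ 0.00543667, -0.75759676, -0.65270024]])}
0.1 [0.18884055 0.64752269 0.25534293] [[-9.60003834e-01  2.79986457e-01 -4.71642489e-04]
 [ 2.79986850e-01  9.60002183e-01 -1.78127976e-03]
 [-4.59563896e-05 -1.84208910e-03 -9.99998302e-01]] 0.08549575474115627
```

View pics/scene0.png

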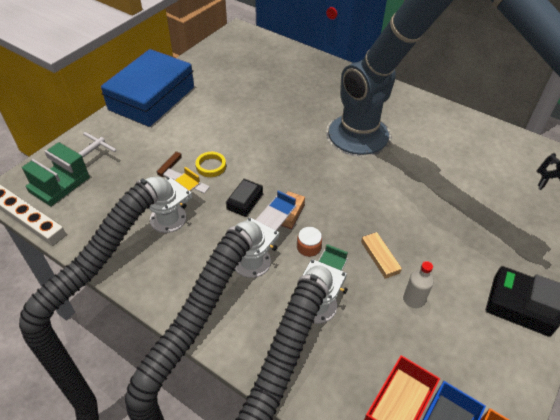

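View pics/side0.png

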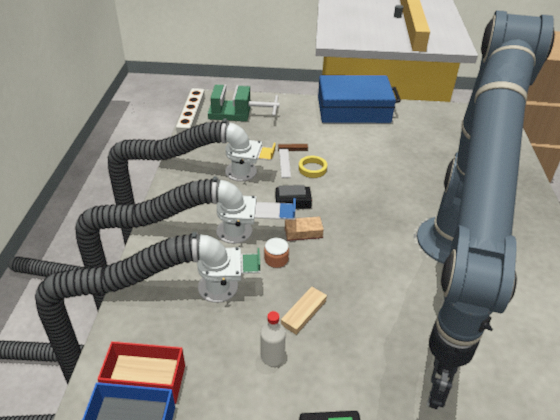

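The scene view shows the three risers, with green shut at (333,257), blue open at (284,203) and yellow shut at (188,180). The side view shows the lips at (252,262), (293,210) and (268,152). The wax tin stands between green and blue, with the sanding block next to the blue lip. Next I'll measure the lips from depth and colour.

```bash
cat > h.py <<'E'
import numpy as np, cv2
def cloud(z):
    K,R,t,d=z["K"],z["rotation"],z["position"],z["d"]
    v,u=np.mgrid[:d.shape[0],:d.shape[1]]
    c=np.stack([(u-K[0,2])/K[0,0]*d,(v-K[1,2])/K[1,1]*d,d],-1)
    return c@R.T+t
HUE={"green":(55,90,80,20),"blue":(100,125,80,20),"yellow":(20,32,120,60)}
def mask(p,c):
    h=cv2.cvtColor(p,cv2.COLOR_RGB2HSV); a=HUE[c]
    return cv2.inRange(h,(a[0],a[2],a[3]),(a[1],255,255))>0
E
python3 - <<'E'
from h import *
np.set_printoptions(precision=4,suppress=True)
seeds={"scene":{"green":(333,257),"blue":(284,203),"yellow":(188,180)},"side":{"green":(252,262),"blue":(293,210),"yellow":(268,152)}}
for n in seeds:
    z=np.load(n+"0.npz"); P=cloud(z)
    for c,(u,v) in seeds[n].items():
        m=mask(z["p"],c); w=np.zeros_like(m); w[v-22:v+22,u-25:u+25]=1
        m&=w&(z["d"]>0)&(P[...,2]>.07)&(P[...,2]<.13)
        Q=P[m]; vv,uu=np.nonzero(m)
        print(n,c,len(Q),"px",uu.min(),uu.max(),vv.min(),vv.max(),"z pct",np.percentile(Q[:,2],[2,50,98]))
        for nm,s in(("top",Q[:,2]>.112),("tang",abs(Q[:,2]-.0925)<.004)):
            q=Q[s]
            if len(q)<5: print(nm,len(q));continue
            r=cv2.minAreaRect((q[:,:2]*1000).astype(np.float32)); print("  ",nm,len(q),q.mean(0),"rect",np.round(r[0],1),np.round(r[1],1),round(r[2],1))
E
```

```text
scene green 403 px 320 346 245 269 z pct [0.0872 0.0929 0.1175]
   top 37 [0.5676 0.2347 0.1158] rect [567.7 234.9] [ 6.7 53.3] 12.5
   tang 261 [0.5865 0.2366 0.0922] rect [586.5 236.8] [43.  60.6] 10.3
scene blue 341 px 270 294 191 213 z pct [0.0876 0.0937 0.1177]
   top 36 [0.4866 0.0168 0.116 ] rect [486.   17.1] [ 9.1 55. ] 2.3
   tang 221 [0.5054 0.0184 0.0924] rect [505.4  17.7] [46.6 63.7] 2.5
scene yellow 306 px 176 199 167 189 z pct [0.0872 0.094  0.1176]
   top 40 [ 0.5716 -0.2661  0.1156] rect [ 571.4 -266.7] [58.6  8.7] 82.4
   tang 184 [ 0.5932 -0.2677  0.0924] rect [ 592.2 -269.1] [66.9 43.6] 83.2
side green 257 px 243 259 249 270 z pct [0.0898 0.0942 0.1189]
   top 16 [0.5637 0.2376 0.1188] rect [563.2 236. ] [ 2.6 54.8] 6.2
   tang 205 [0.5844 0.2368 0.0934] rect [584.7 236. ] [38.3 60. ] 10.1
side blue 233 px 280 295 198 217 z pct [0.089  0.0943 0.1199]
   top 25 [0.4812 0.0143 0.1181] rect [481.   14.9] [ 3.3 55.1] 3.0
   tang 165 [0.5034 0.0155 0.0932] rect [503.8  14. ] [38.9 69. ] 3.5
side yellow 139 px 259 274 143 158 z pct [0.089  0.0958 0.1211]
   top 23 [ 0.5685 -0.2603  0.1178] rect [ 568.  -265.2] [59.4  6. ] 84.8
   tang 79 [ 0.5932 -0.2702  0.0936] rect [ 591.  -268.2] [63.4 39.3] 86.3
```

```bash
cat > fit.py <<'E'
from h import *
np.set_printoptions(precision=4,suppress=True)
seeds={"green":(.57,.236),"blue":(.486,.016),"yellow":(.571,-.265)}
for c,s in seeds.items():
    for n in("scene","side"):
        z=np.load(n+"0.npz"); P=cloud(z); ok=(z["d"]>0)
        hsv=cv2.cvtColor(z["p"],cv2.COLOR_RGB2HSV)
        near=np.linalg.norm(P[...,:2]-np.add(s,(.08,0)),axis=-1)<.14
        fr=ok&near&(abs(P[...,2]-.1025)<.003)&(hsv[...,1]<50)&(hsv[...,2]>120)
        q=P[fr]; 
        r=cv2.minAreaRect((q[:,:2]*1000).astype(np.float32)); print(c,n,"frame",len(q),np.round(r[0],1),np.round(r[1],1),round(r[2],1),q[:,2].mean())
        # inner-face / outer points between tang and top
        m=ok&mask(z["p"],c)&near&(P[...,2]>.097)&(P[...,2]<.1145); q=P[m][:,:2]
        if len(q)>8:
            vx,vy,x0,y0=cv2.fitLine(q.astype(np.float32),cv2.DIST_HUBER,0,.001,.01).ravel(); 
            print("   face",len(q),"mid",x0,y0,"normal angle",np.degrees(np.arctan2(vy,vx))%180-90)
        e=P[ok&near&(P[...,2]>.188)&(P[...,2]<.21)]
        if len(e): print("   elbow top",len(e),e.mean(0),e.min(0),e.max(0))
E
python3 fit.py
```

```text
green scene frame 304 [663.4 247.6] [100.6  98.6] 8.1 0.10225729631912346
   face 88 mid 0.5678685 0.23827356 normal angle 7.97863
   elbow top 213 [0.734  0.2597 0.1932] [0.6998 0.2332 0.188 ] [0.7792 0.2843 0.2086]
green side frame 436 [640.8 264. ] [133.7 117.5] 39.4 0.10291852967211237
   face 30 mid 0.57859576 0.2447924 normal angle 47.49817
   elbow top 207 [0.7286 0.2618 0.1928] [0.6843 0.2399 0.188 ] [0.7731 0.2876 0.2075]
blue scene frame 238 [634.3  41.8] [124.4  81. ] 38.5 0.10221686613469119
   face 74 mid 0.48683172 0.0137604335 normal angle 2.1078262
   elbow top 13 [0.6948 0.0272 0.1901] [0.6851 0.0126 0.1882] [0.704  0.0351 0.1929]
blue side frame 300 [596.9  15.8] [218.1 109. ] 15.0 0.10287499701661176
   face 32 mid 0.4947829 0.02116306 normal angle 29.612701
   elbow top 39 [0.6947 0.0278 0.1907] [0.6721 0.011  0.188 ] [0.7057 0.045  0.1962]
yellow scene frame 244 [ 674.9 -278. ] [101.6 110.6] 82.0 0.10211266944809247
   face 71 mid 0.5746864 -0.2651607 normal angle -5.9529724
   elbow top 132 [ 0.7406 -0.2806  0.1933] [ 0.7075 -0.3     0.188 ] [ 0.7851 -0.2601  0.2069]
yellow side frame 205 [ 654.1 -275.2] [118.3 139.7] 54.9 0.10314641498996019
   face 27 mid 0.5827217 -0.2554516 normal angle 31.841965
   elbow top 116 [ 0.7375 -0.2797  0.1932] [ 0.6957 -0.3068  0.1881] [ 0.7814 -0.2557  0.2097]
```

```bash
cat >> h.py <<'E'
def frame(yaw_deg):
    a=np.radians(yaw_deg); gx=np.array([np.cos(a),np.sin(a),0]); gy=np.array([-np.sin(a),np.cos(a),0])
    return gx,gy,np.column_stack([-gx,gy,[0,0,-1]])
G=np.array([.569,.236,0]); GY=8.5
B=np.array([.488,.016,0]); BY=3.0
UP=np.array([0,0,1.])
E
python3 - <<'E'
from rig import *
from h import *
gx,gy,R=frame(GY)
command_gripper(0.0)
p=G+.020*gx
movep(p+.25*UP,R)
move_l(p+.165*UP)
s=sense(); print(s["time_s"],s["position"],s["wrist_force"],s["finger_gap"])
for n in("scene","side"):
    p,d=camera(n); np.savez(n+"1.npz",p=p,d=d,**camera_params(n))
    u,v=(333,257) if n=="scene" else (252,262)
    cv2.imwrite(f"pics/{n}1.png",cv2.resize(p[v-90:v+60,u-90:u+90,::-1],None,fx=4,fy=4,interpolation=cv2.INTER_CUBIC))
s=sense(); T=np.array(s["position"])
p,d=camera("wrist"); cv2.imwrite("pics/w1.png",p[:,:,::-1])
for n in("scene","side"):
    z=np.load(n+"1.npz"); P=cloud(z); m=(z["d"]>0)&(np.linalg.norm(P[...,:2]-T[:2],axis=-1)<.03)&(P[...,2]>.123)&(P[...,2]<.2)
    print(n,m.sum(),np.percentile(P[m][:,2],[0,2,10]) if m.any() else "")
    m&=P[...,2]<.17
    if m.any(): q=(P[m]-T)@np.array(s["tcp_rot"]); print(np.percentile(q,[2,98],axis=0))
E
```

```text
3.6417 [0.58929991 0.23942836 0.16572625] [0.10209199 1.06502662 0.46714623] 0.00020155259141784013
scene 227 [0.14263417 0.14574063 0.153587  ]
[[-0.01334264 -0.01229846 -0.00301245]
 [ 0.00175061  0.01353427  0.02283393]]
side 58 [0.14492966 0.14578992 0.14963877]
[[-0.00822929  0.00341021 -0.00131737]
 [ 0.01247834  0.01568054  0.02066267]]
```

View pics/side1.png

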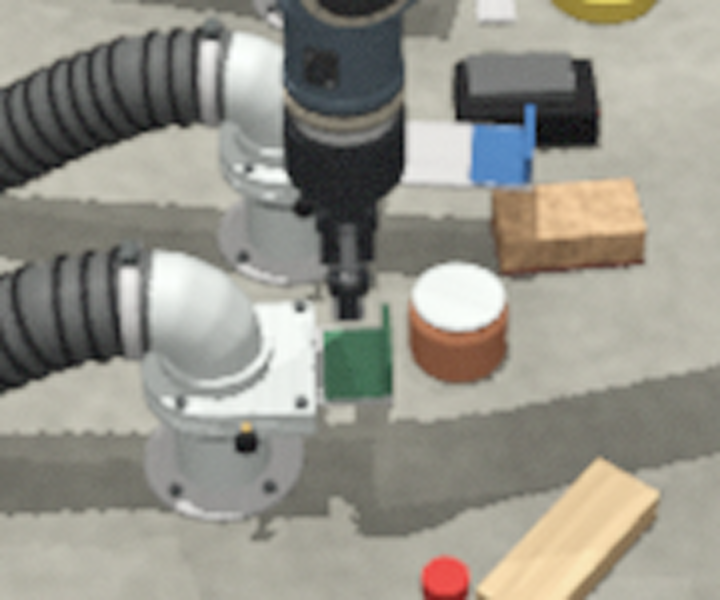

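The crop shows the closed fingertips at (347,315), centred over the green bay between the frame and the lip (387,350). The measured tips are about 24 mm ahead of the TCP, as specified. Next I go down into the bay and draw the slide out.

Run:
```python
from rig import *
from h import *
np.set_printoptions(precision=4,suppress=True)
gx,gy,R=frame(GY)
p=G+.020*gx
print("hit",move_l(p+.122*UP,feed=.06,until_force=6))
s=sense(); print(s["position"],s["wrist_force"])
q=np.array(s["position"])
if q[2]<.127:
    print("stop",move_l(q-.10*gx,feed=.05,until_force=15))
    s=sense(); e=np.array(s["position"]); print("travel",(q-e)@gx,(e-G)@gx,s["wrist_force"],s["time_s"])
    p,d=camera("side"); np.savez("side2.npz",p=p,d=d,**camera_params("side")); cv2.imwrite("pics/side2.png",cv2.resize(p[170:320,160:340,::-1],None,fx=4,fy=4))
```

```text
hit False
[0.5891 0.2391 0.1222] [-0.5911 -0.5665  0.0515]
stop True
travel 0.07836653905975093 -0.058072529501874616 [ 1.1808  0.2343 -0.084 ] 6.0917
```

View pics/side2.png

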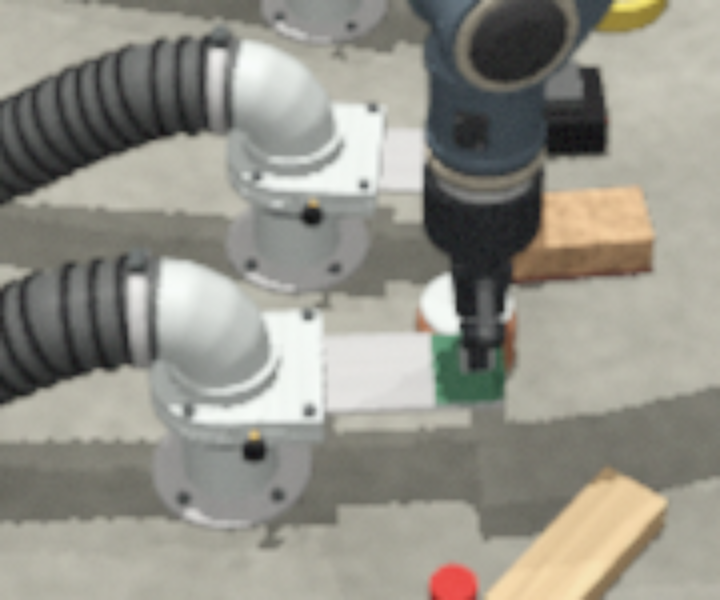

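The crop shows the green slide drawn out, with about 110 px of bare tang between the frame and the green lip (468,370), and the finger still behind the lip. I'll back off, lift, and measure the slide.

Run:
```python
from rig import *
from h import *
np.set_printoptions(precision=4,suppress=True)
gx,gy,R=frame(GY)
e=np.array(sense()["position"])
move_l(e+.008*gx,feed=.08); move_l(e+.008*gx+[0,0,.115],feed=.2)
bx,by,RB=frame(BY)
movep(B-.032*bx+.235*UP,RB)
s=sense(); print(s["time_s"],s["position"],s["wrist_force"])
for n in("scene","side"):
    out=[]
    p,d=camera(n); np.savez(n+"3.npz",p=p,d=d,**camera_params(n))
    for k in "03":
        z=np.load(n+k+".npz"); P=cloud(z); pr=(P-G)@gx; la=(P-G)@gy
        m=(z["d"]>0)&mask(z["p"],"green")&(abs(la)<.04)&(P[...,2]>.112)&(P[...,2]<.125)&(pr>-.12)&(pr<.03)
        out.append(np.median(pr[m])); print(n,k,m.sum(),out[-1])
    print("travel",out[0]-out[1])
    b=(.0); P=cloud(z); m=(z["d"]>0)&mask(z["p"],"blue")&(np.linalg.norm(P[...,:2]-B[:2],axis=-1)<.05)&(P[...,2]>.112)&(P[...,2]<.125)
    print("blue",m.sum(),np.median(P[m],axis=0))
```

```text
8.0083 [0.4567 0.0159 0.2349] [ 0.7177  0.4269 -0.2785]
scene 0 37 -0.0016398707775330812
scene 3 39 -0.06852273860406564
travel 0.06688286782653256
blue 40 [0.4859 0.0169 0.1142]
side 0 15 -0.005060578318820094
side 3 21 -0.07211958758857771
travel 0.06705900926975762
blue 26 [0.4809 0.0151 0.1196]
```

Green has travelled 67 mm, so it is fully open. Now I push the blue slide shut.

Run:
```python
from rig import *
from h import *
np.set_printoptions(precision=4,suppress=True)
bx,by,R=frame(BY)
p=B-.032*bx
print("hit",move_l(p+.125*UP,feed=.1,until_force=6))
q=np.array(sense()["position"]); print(q)
if q[2]<.13:
    print("stop",move_l(q+.10*bx,feed=.05,until_force=15))
    s=sense(); e=np.array(s["position"]); print("travel",(e-q)@bx,e,s["wrist_force"],s["time_s"])
    move_l(e-.02*bx,feed=.1); move_l(e-.02*bx+[0,0,.13],feed=.2)
    movep([.42,.18,.33],R)
    for n in("scene","side"):
        pc,d=camera(n); np.savez(n+"4.npz",p=pc,d=d,**camera_params(n)); cv2.imwrite(f"pics/{n}4.png",pc[:,:,::-1])
        for k in "04":
            z=np.load(n+k+".npz"); P=cloud(z)
            for c,O,y in(("blue",B,BY),("green",G,GY),("yellow",np.array([.571,-.265,0]),-7)):
                gx,gy,_=frame(y); pr=(P-O)@gx; la=(P-O)@gy
                m=(z["d"]>0)&mask(z["p"],c)&(abs(la)<.04)&(P[...,2]>.112)&(P[...,2]<.125)&(pr>-.12)&(pr<.1)
                print(n,k,c,m.sum(),np.median(pr[m]) if m.any() else None)
    print(sense()["time_s"],sense()["wrist_force"])
```

```text
hit False
[0.4565 0.0144 0.1255]
stop True
travel 0.08021521658475508 [0.5367 0.0176 0.1242] [-0.2692 -0.6251  0.57  ] 10.8417
scene 0 blue 36 -0.0012216191509370235
scene 0 green 37 -0.0016398707775330812
scene 0 yellow 40 0.0006941372614396491
scene 4 blue 37 0.06567558859003111
scene 4 green 52 -0.06923418638246391
scene 4 yellow 40 0.0020748920577823553
side 0 blue 25 -0.005722225995131482
side 0 green 15 -0.005060578318820094
side 0 yellow 23 -0.0029962066702122233
side 4 blue 21 0.06125141610410544
side 4 green 18 -0.0718750027233929
side 4 yellow 21 -0.002765180918592282
12.9 [ 0.0022 -0.6775 -0.5957]
```

View pics/side4.png

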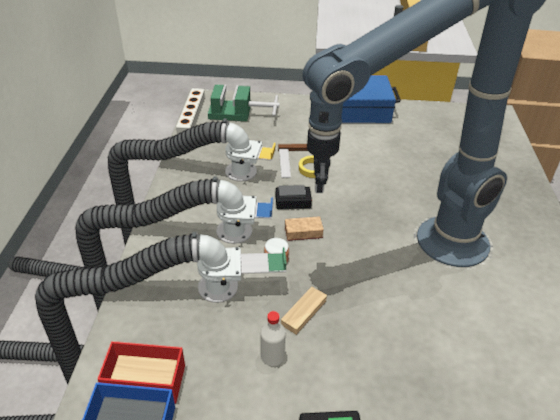

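The view shows blue at (265,209) pushed in against its frame, green at (276,262) fully out and yellow at (267,153) still shut. The loose things have not moved and the arm is clear of everything. Blue travelled 67 mm to its end stop.

```bash
python3 -c "
from rig import *
print(finish_job())"
```

```text
the job is handed in; nothing more can be done
None
```

The job is handed in, but it returned no verdict: the green slide was drawn fully open first (67 mm measured), then the blue one was pushed shut to its stop (67 mm), with yellow still shut and the bench items where they were.

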